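# Open the waste-toner chest by its pop-out T-handle and cover the pot

### The job

Open the waste-toner chest: push the red release button, without forcing it, until the black T-handle pops out, then turn the handle clockwise as far as it goes, so that the blue hatch unlatches and swings up by itself on its gas spring. Then take the loose orange cover and set it, without dropping it, on the white pot inside so that it sits centred, fully down and level, leaving the hatch open and the grey jar and the red bottle where they stand.

Things in the scene. Friction and masses are not known exactly. Their poses are not given: they have to be found in the camera images.
- station: Fixed grey chest, 240 (x) x 220 (y) x 130 mm high; origin at the centre of its underside; x points from its front (handle side) to the hinge side; yaw up to 0.3 rad. Blue hatch 8 mm thick (top at 138 mm), hinged 115 mm behind the centre. On it a lock plate 16 mm thick (top 154 mm above the bench) from x = -102 to -38, y = -42 to +102 mm, with the handle lying in its pocket.
- release: Red round release button, 22 mm in diameter, on the lock plate 80 mm to the +y side of the handle's axis. Origin at the centre of its top face, 10 mm above the lock plate when not pressed. Pressed straight down: stroke 7 mm to a rigid stop, spring 3 N at first, 9 N at the stop; the handle is let go near the end of the stroke. It springs back. More than 40 N is forcing it.
- t_lift (a joint): How far the T-handle stands out, m: 0 when lying flush in its pocket, 0.030 when popped out. A spring (about 7 N at first, 4 N when out) throws it out when the button is pressed, and it stays out. It cannot be turned unless it is out.
- t_turn (a joint): Turn of the T-handle, rad, clockwise seen from above: 0 latched, 1.5 at the stop; the latch is free from about 1.2. It turns easily against a damper (about 0.1 N m at an easy pace) and stays where it is left.
- t_grip (a point): Centre of the black T-handle's bar, on its turning axis (moves out with it). Bar 64 long, 11 wide, 15 mm high, its length along this point's y axis (across the chest when latched, along the chest's x when turned). Flush, its top is level with the lock plate, with no room for fingers; popped out, its underside is 15 mm and its centre 22 mm above the lock plate.
- hatch (a joint): Opening of the blue hatch, rad: 0 shut, 1.9 fully open (leaning back past upright). Once unlatched, a gas spring swings it up by itself in about 9 s, slowly at first (pushing with about 2 N at its front edge; keep out of its way) and holds it open.
- pot_rim (a point): Centre of the mouth of the white round pot fixed in the chest under the hatch, at rim height (115 mm above the bench); rim 80 mm outside, 70 mm inside diameter, z up.
- cover: The loose orange cover with a black knob, as a solid (about 150 g); origin at the centre of its underside (the plug's underside), z up along the knob.
- cover_mid (a point): Centre of the orange cover, half-way up (20.5 mm above its underside), z up. From below: plug 64 mm in diameter (bevelled foot), 8 mm deep; disc 90 mm in diameter, 5 mm thick; black knob 22 mm in diameter, 28 mm high. It stands on its plug on the bench. Seated, the disc lies on the pot's rim and this point is 12.5 mm above the rim.
- jar: Bystander: low grey jar with white lid, 68 mm in diameter, 55 mm high, origin under its centre. It may stand where the cover might have, and the other way round.
- toner_b: Bystander: red toner bottle, 64 mm in diameter, 165 mm high, origin under its centre.
Things that resemble listed ones, but are neither listed nor needed, are in the scene too. Of the things that look like the cover, take the one that is farthest to the robot's left at the start.

How it is judged:
On the way, in this order (a step that is already met when the one before it is completed fails the run):
1. the button is pressed and the T-handle has popped out (25 mm or more) (value of joint t_lift above 0.025 m), for 0.1 s.
2. the popped-out handle is turned clockwise past 1.2 rad (value of joint t_turn above 1.2 rad), for 0.1 s.
3. the hatch has swung open past 1.4 rad (value of joint hatch above 1.4 rad), for 0.2 s.
4. the cover, still held by the fingers, is lowered onto the pot: within 10 mm of its seat, not dropped (contact force between the fingers and cover above 0.5 N and horizontal distance between cover_mid and pot_rim below 0.01 m and z of cover_mid in the frame of pot_rim below 0.0225 m), for 0.05 s.
At the end, for the whole second after the job is handed in: The cover rests released on the pot: centre within 6 mm of the pot's, its mid point 9.5 to 15.5 mm above the rim (disc on the rim), knob up and level within 0.05 rad, at rest; the hatch stands open beyond 1.4 rad (horizontal distance between cover_mid and pot_rim below 0.006 m and z of cover_mid in the frame of pot_rim between 0.0095 and 0.0155 m and angle between cover_mid's own z axis and vertical below 0.05 rad and value of joint hatch above 1.4 rad and linear speed of cover below 0.01 m/s); the robot touches nothing.
It fails at once if the release button is forced (more than 40 N) (contact force between release and anything else above 40 N).
It fails at once if the grey jar or the red bottle is moved by more than 20 mm (distance of any of jar, toner_b from where it was at the start of the episode above 0.02 m).
It also fails if it takes over 72 s, if anything falls off the work surface, if the arm or the gripper's body presses on something with over 40 N, if the wrist force passes 120 N, or if a joint passes its speed limit or range.

### The arm

A 6-joint arm with a two-finger parallel gripper is mounted at the origin on the work surface. World frame = base frame: x ahead of the robot, y to its left, z up, the work surface at z = 0. Lengths are in m, angles in rad, forces in N, time in s.
With the tool pointing down it reaches from about 0.35 to 0.95 m from the base axis. Payload 17.4 kg.
Tool frame: the origin (TCP) lies midway between the tips of the shut fingers; the grasp point (between the pads) lies 19 mm behind it (manip.grip_depth is the distance from the TCP to the grasp point, in m); z points along the fingers, x is the direction in which the jaws open and shut, and the axes are right-handed (so a half turn about z gives the same grasp; the last joint's range is limited). The gripper opens to 93 mm and grips with 3 to 60 N. Pads are 15 mm wide; open, the fingers measure 128 mm over their backs; the gripper's body (75 mm by 188 mm) begins 65 mm behind the grasp point.
Start: joints at [-1.276, 0.116, 1.442, -0, 1.584, -0.038], TCP at [0.221, -0.638, 0.219] pointing down, gripper open.
Joint ranges: [-2.83, 2.83], [-0.83, 2.19], [0.07, 2.5], [-1.14, 4.28], [0.01, 3], [-2.97, 2.97]. Speed limits (rad/s): [1.89, 1.89, 2.22, 3.14, 3.14, 3.14].

### API

Orientations are given as a unit quaternion [w, x, y, z].
In Python, from station import manip, claw, planner, eyes, job gives the robot as it stands. The module is installed in compiled form; this text tells all that it offers. Calls block until the motion is done:
- manip.move_to(position, orientation): joint-space move of the TCP to a pose.
- manip.line_to(position, rotation=None, v=0.15): straight line of the TCP; rotation=None keeps the orientation; v is the mean speed in m/s.
- manip.set_joints(angles): joint-space move.
- claw.move_gripper(opening, effort=None): finger opening in m; effort is the grip in N (None keeps the last); returns when the fingers have stopped.
- manip.wait(seconds).
- planner.inverse_kinematics(position, orientation): joint angles nearest the present ones, or None.
- eyes.read_camera(name): name is "side" or "top"; returns a dict with "img" (384x512x3 uint8, red, green, blue), "fx", "fy", "cx", "cy" (pixels), "camera_from_world" (4x4, takes a point from world to camera coordinates). Camera axes: x right, y up, looking along -z (the intrinsics and any distortion apply to the point x, -y, -z); pixel columns grow to the right and rows downward; lengths in m; the calibration is good to about 2 mm. A picture is of the moment at which its call begins. There is no depth.
A pose or a line that the arm cannot do raises manip.Unreachable and nothing moves.
- job.hand_in(): hands the job in, once; it reports no verdict.
Readings, each from a call of its own:
- manip.read_clock(): time.
- manip.read_q(): joint angles.
- manip.read_qd(): joint speeds.
- manip.read_joint_torque(): joint torques, N m.
- manip.read_tcp_pos(): TCP position.
- manip.read_eef_rot(): TCP orientation.
- manip.read_wrist_force(): force on the tool from outside, world axes, zero at the start.
- manip.read_ft_torque(): the same for the moment, N m.
- manip.read_width(): finger opening in m.
Only numpy, scipy, OpenCV 4.12 (cv2) and the standard library are available. Lean on these libraries where they do the work, as an engineer would, in place of code of your own. Each camera call takes 0.05 s, during which the arm holds its last target.

## Working session

There is one attempt and no reset: what is moved stays moved. The work goes in short steps, each a Python script; the robot and the scene stay as the last script left them, time stands still between calls to the robot, and variables do not carry over. Pictures are saved under pics/ and viewed, and the job is handed in when it is done.

```bash
mkdir -p pics; cat > h.py <<'E'
import numpy as np, cv2
from station import manip, claw, planner, eyes, job
def snap(name,fn=None):
    r=eyes.read_camera(name)
    if fn: cv2.imwrite('pics/'+fn,r['img'][:,:,::-1])
    return r
def ray(r,u,v):
    T=np.array(r['camera_from_world']);R=T[:3,:3];t=T[:3,3]
    d=np.array([(u-r['cx'])/r['fx'],-(v-r['cy'])/r['fy'],-1.0])
    return -R.T@t, R.T@d
def onz(r,u,v,z):
    o,d=ray(r,u,v); return o+d*(z-o[2])/d[2]
def proj(r,p):
    T=np.array(r['camera_from_world']);c=T[:3,:3]@np.array(p)+T[:3,3]
    return r['cx']+r['fx']*c[0]/-c[2], r['cy']-r['fy']*c[1]/-c[2]
E
python3 - <<'E'
from h import *
for n in('top','side'):
    r=snap(n,n+'0.png'); print({k:v for k,v in r.items() if k!='img'})
print(manip.read_clock(),manip.read_wrist_force(),manip.read_eef_rot())
E
```

```text
{'fx': 479.78910300964134, 'fy': 479.78910300964134, 'cx': 259.6897107290615, 'cy': 190.29293895870785, 'camera_from_world': array([[-0.01334406, -0.99981365, -0.01394988, -0.15641377],
       [ 0.98700298, -0.01540494,  0.15996191, -0.56905828],
       [-0.16014699, -0.01163403,  0.98702461, -1.25909467],
       [ 0.        ,  0.        ,  0.        ,  1.        ]])}
{'fx': 442.0160622898401, 'fy': 442.0160622898401, 'cx': 249.13360483157987, 'cy': 189.84860654643526, 'camera_from_world': array([[ 0.99344396, -0.11386788,  0.01015892, -0.56762754],
       [ 0.07774696,  0.73809872,  0.67019825, -0.01499108],
       [-0.08381234, -0.66501457,  0.7421126 , -1.57007074],
       [ 0.        ,  0.        ,  0.        ,  1.        ]])}
0.1 [0.82411885 0.77984674 0.07927715] [-3.18079409e-04  8.14460890e-01 -5.80218232e-01 -4.01440036e-04]
```

View pics/top0.png

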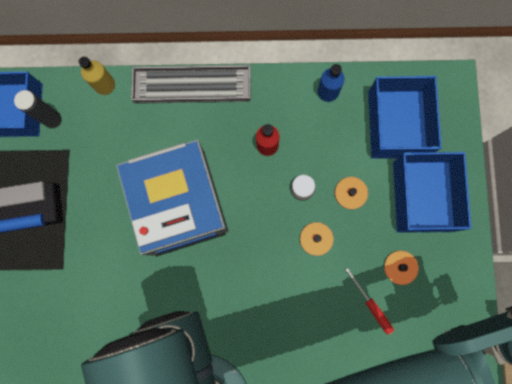

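View pics/side0.png

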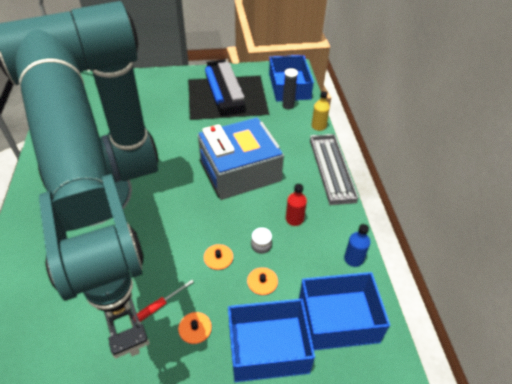

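```bash
python3 - <<'E'
import cv2,numpy as np
t=cv2.imread('pics/top0.png');s=cv2.imread('pics/side0.png')
a=cv2.resize(t[130:270,105:235],(520,560),interpolation=cv2.INTER_CUBIC);cv2.imwrite('pics/c1.png',a)
b=cv2.resize(t[165:295,285:435],(400,347),interpolation=cv2.INTER_CUBIC)
c=cv2.resize(s[220:350,170:320],(400,347),interpolation=cv2.INTER_CUBIC);cv2.imwrite('pics/c2.png',np.hstack([b,c]))
E
```

```text
(no output)
```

View pics/c1.png

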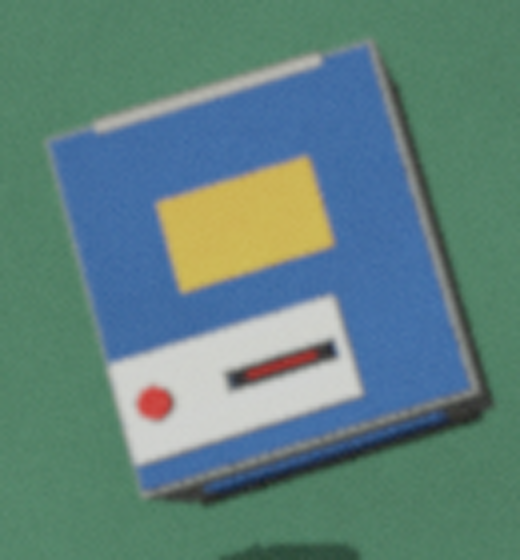

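View pics/c2.png

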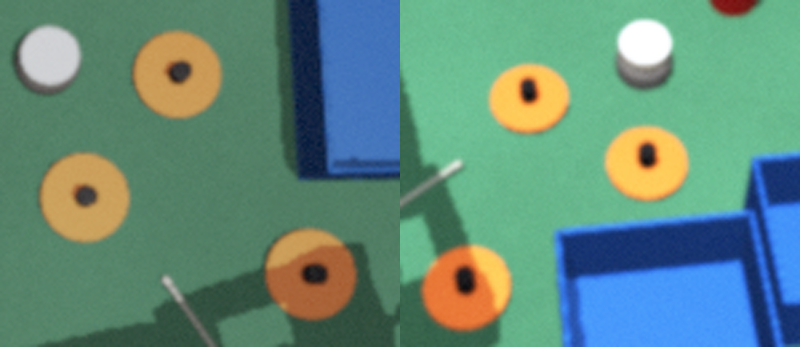

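Candidates in the top view are (317,239), (352,193) and (402,268). The first is farthest left, so it has the largest y and is the one to take. It appears at (218,257) in the side view. Next I'll measure the scene.

```bash
cat >> h.py <<'E'
def blobs(img,lo,hi,amin=40,roi=None):
    h=cv2.cvtColor(img,cv2.COLOR_RGB2HSV); m=cv2.inRange(h,lo,hi)
    if roi: 
        k=np.zeros_like(m);k[roi[1]:roi[3],roi[0]:roi[2]]=1;m=m*k
    cs,_=cv2.findContours(m,cv2.RETR_EXTERNAL,cv2.CHAIN_APPROX_NONE)
    return [c for c in cs if cv2.contourArea(c)>=amin]
def cen(c):
    M=cv2.moments(c);return M['m10']/M['m00'],M['m01']/M['m00']
def tri(r1,p1,r2,p2):
    o1,d1=ray(r1,*p1);o2,d2=ray(r2,*p2)
    A=np.stack([d1,-d2],1);s=np.linalg.lstsq(A,o2-o1,rcond=None)[0]
    a=o1+s[0]*d1;b=o2+s[1]*d2
    return (a+b)/2,np.linalg.norm(a-b)
E
python3 - <<'E'
from h import *
t=snap('top');s=snap('side')
P={}
for nm,r,roi,rb in(('top',t,(125,195,205,255),(135,222,153,240)),('side',s,(195,118,240,160),(200,122,216,138))):
    for c in blobs(r['img'],(0,0,150),(180,70,255),100,roi):
        box=cv2.boxPoints(cv2.minAreaRect(c)); print(nm,'plate',cv2.contourArea(c),cen(c))
        for q in box: print('  ',q,onz(r,*q,.154).round(4))
    for lab,rr in(('btn',rb),('bar',roi)):
      for lo in((0,120,80),(172,120,80)):
        for c in blobs(r['img'],lo,(lo[0]+8,255,255),6,rr):
            print(nm,lab,cv2.contourArea(c),cen(c),onz(r,*cen(c),.164 if lab=='btn' else .154).round(4), cv2.minAreaRect(c))
C={}
for nm,r in(('top',t),('side',s)):
    for c in blobs(r['img'],(8,110,120),(25,255,255),200):
        c=cv2.convexHull(c);e=cv2.fitEllipse(c); print(nm,'cover',cv2.contourArea(c),e[0],e[1],onz(r,*e[0],.0125).round(4))
    for c in blobs(r['img'],(20,120,100),(30,255,255),200): print('yel',cen(c))
E
```

```text
top plate 1571.0 (163.22681943560363, 224.6835349034585)
   [130.03242 220.60541] [0.4781 0.1554 0.154 ]
   [188.35677 202.65945] [0.5207 0.0115 0.154 ]
   [196.42165 228.87027] [ 0.4553 -0.009   0.154 ]
   [138.0973  246.81622] [0.4134 0.1337 0.154 ]
top btn 33.5 (143.24378109452735, 230.20398009950247) [0.4531 0.1195 0.164 ] ((143.5, 230.0), (6.0, 7.0), 90.0)
top bar 33.5 (143.24378109452735, 230.20398009950247) [0.4539 0.1221 0.154 ] ((143.5, 230.0), (6.0, 7.0), 90.0)
top bar 23.0 (175.17391304347825, 220.69565217391303) [0.4763 0.0436 0.154 ] ((174.9499969482422, 220.85000610351562), (2.2135939598083496, 17.076295852661133), 71.56504821777344)
side plate 570.5 (217.5912941863862, 139.38475021910605)
   [200.73323 128.69675] [0.411  0.1331 0.154 ]
   [217.85414 119.28024] [0.4754 0.1798 0.154 ]
   [234.91365 150.29752] [0.522  0.0079 0.154 ]
   [217.79274 159.71402] [ 0.461 -0.032  0.154]
side btn 8.5 (212.43137254901958, 128.5686274509804) [0.4524 0.1176 0.164 ] ((212.5, 128.5), (3.0, 3.0), 90.0)
side bar 8.5 (212.43137254901958, 128.5686274509804) [0.4526 0.1296 0.154 ] ((212.5,
[... 905 characters left out ...]
0.21243667602539) [ 0.5623 -0.4206  0.0125]
side cover 562.0 (218.0394744873047, 256.6841125488281) (25.30046844482422, 28.958881378173828) [ 0.4365 -0.3206  0.0125]
side cover 389.0 (321.3224182128906, 112.5486068725586) (15.68901252746582, 36.125064849853516) [0.9203 0.3562 0.0125]
side cover 3859.0 (283.9254150390625, 41.05428695678711) (70.45897674560547, 125.11582946777344) [0.8599 0.9518 0.0125]
side cover 3469.0 (285.4523010253906, 16.498580932617188) (72.7455062866211, 93.46143341064453) [0.912  1.2106 0.0125]
yel (261.9917269906929, 280.25060324026197)
yel (217.69373737373735, 256.0436363636364)
yel (246.08898305084745, 140.63629943502823)
yel (320.2456608811749, 114.18869603916332)
```

```bash
cat >> h.py <<'E'
def down(psi): return [0,np.cos(psi/2),np.sin(psi/2),0]
YAW=.295
HX=np.array([.476,.044]); XD=np.array([np.cos(YAW),np.sin(YAW)]); YD=np.array([-np.sin(YAW),np.cos(YAW)])
BT=HX+.08*YD
E
python3 - <<'E'
from h import *
claw.move_gripper(0.0,20)
print(manip.read_clock(),BT)
manip.move_to([*BT,.215],down(YAW))
print(manip.read_clock(),manip.read_tcp_pos(),manip.read_q().round(3),manip.read_wrist_force())
manip.line_to([*BT,.172],v=.1)
f0=manip.read_wrist_force();print(manip.read_clock(),f0,manip.read_tcp_pos())
for z in np.arange(.166,.1545,-.001):
    manip.line_to([*BT,z],v=.02); f=manip.read_wrist_force()-f0
    print(round(z,4),manip.read_tcp_pos()[2].round(4),f.round(1))
    if f[2]>12: break
print(manip.read_clock())
snap('top','press.png')
E
```

```text
1.65 [0.45274081 0.12054417]
4.4417 [0.45296715 0.12010609 0.21497019] [ 0.205 -0.345  1.87  -0.     1.617 -0.089] [-0.23412913 -0.02621937 -0.8637703 ]
5.025 [0.45764287 0.90147541 1.33626913] [0.45277958 0.12053421 0.17211329]
0.166 0.166 [-0.3 -0.6 -1.8]
0.165 0.1651 [-0.4 -0.7 -0.3]
0.164 0.1641 [-1.7 -1.1  1.9]
0.163 0.1633 [-2.8 -2.2  4.8]
0.162 0.1624 [-4.2 -1.6  5.5]
0.161 0.1615 [-4.2 -0.8  6.6]
0.16 0.1606 [-4.9 -1.9  7. ]
0.159 0.1596 [-3.5 -2.2  6.5]
0.158 0.1585 [-4.2 -2.4  5.6]
0.157 0.1575 [-3.9 -2.7  6.2]
0.156 0.1568 [-5.1 -2.5 10. ]
0.155 0.1565 [-9.  -2.5 14.8]
8.225
```

View pics/press.png

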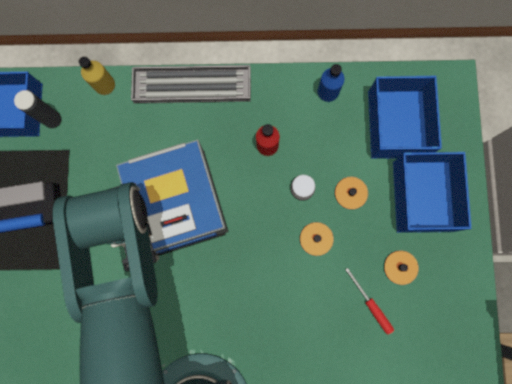

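```bash
python3 - <<'E'
from h import *
manip.line_to([*BT,.225],v=.2)
t=snap('top');s=snap('side')
a=cv2.resize(t['img'][180:260,110:230],(600,400),interpolation=cv2.INTER_CUBIC)
b=cv2.resize(s['img'][100:200,180:300],(480,400),interpolation=cv2.INTER_CUBIC)
o=np.hstack([a,b]);o=cv2.resize(o,(800,296));cv2.imwrite('pics/pop.png',o[:,:,::-1])
for c in blobs(t['img'],(0,120,60),(8,255,255),6,(155,195,205,250)): print(cv2.contourArea(c),cen(c),onz(t,*cen(c),.184),cv2.minAreaRect(c))
E
```

```text
24.5 (173.2380952380952, 219.42176870748298) [0.47639627 0.04265478 0.184     ] ((172.51885986328125, 219.56602478027344), (2.472489595413208, 17.71950912475586), 74.05460357666016)
```

View pics/pop.png

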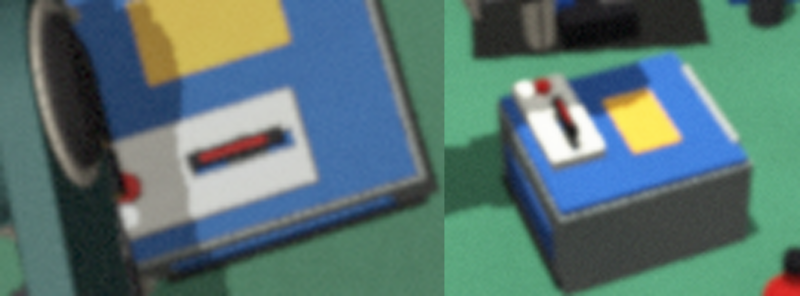

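The handle has popped out: the pocket shows beneath the bar, and the bar fits z=0.184 at (0.4764, 0.043). Next I'll grip and turn it.

```bash
python3 - <<'E'
from h import *
H=np.array([.4762,.0435])
claw.move_gripper(0.045,15)
manip.move_to([*H,.225],down(YAW))
manip.line_to([*H,.163],v=.12)
print(manip.read_clock(),manip.read_tcp_pos(),manip.read_wrist_force())
claw.move_gripper(0.0,12)
print(manip.read_clock(),manip.read_width(),manip.read_wrist_force())
for a in (.2,.4,.6,.8,1.0,1.15):
    q=manip.read_q() if a==.2 else q
    if a==.2: q0=q.copy()
    q=q0.copy(); q[5]+=a
    manip.set_joints(q)
    print(a,manip.read_clock(),manip.read_wrist_force().round(1),manip.read_ft_torque().round(2),manip.read_tcp_pos().round(4))
E
```

```text
10.8333 [0.47636989 0.0437924  0.16363028] [ 0.24581085 -0.43393395  0.59327756]
11.4833 0.010727293069822648 [-11.3238263   -3.2150084    2.80074558]
0.2 11.7917 [-5.2 -2.6  3. ] [-0.43  0.86 -0.  ] [0.4749 0.043  0.1629]
0.4 12.1 [-5.7 -2.6  3.1] [-0.44  1.03 -0.01] [0.4748 0.043  0.1628]
0.6 12.4083 [-6.2 -2.6  1.1] [-0.41  1.17 -0.09] [0.4747 0.043  0.1628]
0.8 12.7167 [-7.9 -2.5  2. ] [-0.28  1.28  0.05] [0.4747 0.0431 0.1628]
1.0 13.025 [-6.9 -0.1  3.1] [-0.13  1.24  0.01] [0.4747 0.0432 0.1628]
1.15 13.2917 [-6.3 -0.3  2.5] [0.05 1.13 0.01] [0.4747 0.0433 0.1628]
```

```bash
python3 - <<'E'
from h import *
q=manip.read_q(); q[5]+=.34
manip.set_joints(q); print(manip.read_clock(),manip.read_ft_torque().round(2),manip.read_wrist_force().round(1))
claw.move_gripper(0.045)
print(manip.read_clock(),manip.read_wrist_force().round(1))
p=manip.read_tcp_pos()
d=-XD
manip.line_to([p[0]+.01*d[0],p[1]+.01*d[1],.24],v=.3)
print(manip.read_clock())
snap('top','turned.png')
C=np.array([.4362,-.3185])
manip.move_to([C[0],C[1],.24],down(0.0))
print(manip.read_clock(),manip.read_tcp_pos())
snap('side','turned_s.png')
E
```

```text
13.7083 [0.12 0.31 0.04] [-2.8  1.9  1.8]
14.45 [ 0.7 -0.1  1.5]
14.8583
16.5667 [ 0.43634382 -0.31803238  0.23963931]
```

View pics/turned.png

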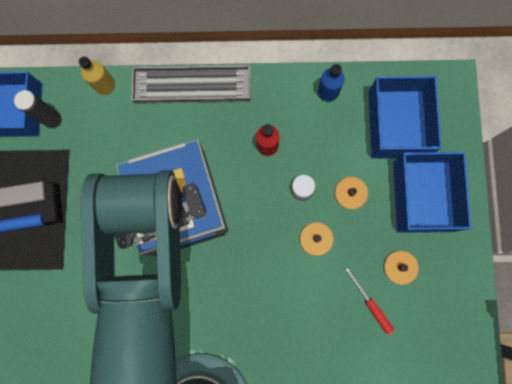

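View pics/turned_s.png

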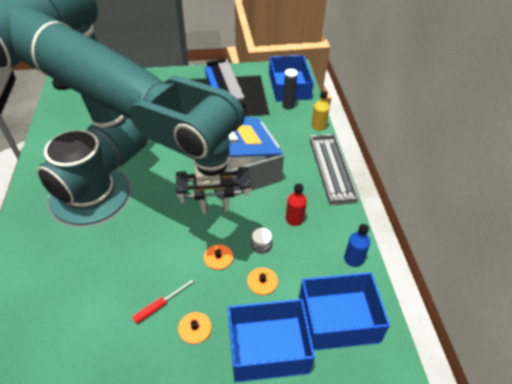

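```bash
cat >> h.py <<'E'
PS=YAW-np.pi/2
E
python3 - <<'E'
from h import *
C=np.array([.4363,-.3187])
claw.move_gripper(0.05)
manip.move_to([*C,.10],down(PS))
manip.line_to([*C,.018],v=.08)
print(manip.read_clock(),manip.read_tcp_pos(),manip.read_wrist_force().round(1))
claw.move_gripper(0.0,25)
print(manip.read_clock(),manip.read_width(),manip.read_wrist_force().round(1),manip.read_tcp_pos())
snap('side','grasp_s.png')
E
```

```text
19.3083 [ 0.43657568 -0.31889129  0.01857972] [0.6 1.  0.1]
19.8833 0.021566105919001745 [-0.2  0.6  1.4] [ 0.43635063 -0.31869893  0.01811437]
```

View pics/grasp_s.png

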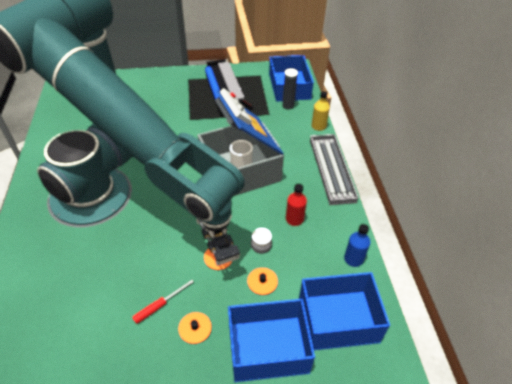

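The hatch is swinging up and the white pot is visible at (241,150). The grip width of 21.6 mm matches the knob. I'll lift the cover and measure the pot.

```bash
python3 - <<'E'
from h import *
C=np.array([.4363,-.3187])
manip.line_to([*C,.27],v=.15)
manip.wait(2.5)
print(manip.read_clock(),manip.read_width(),manip.read_wrist_force().round(1))
t=snap('top','lift_t.png');s=snap('side','lift_s.png')
a=cv2.resize(t['img'][110:260,100:240],(373,400),interpolation=cv2.INTER_CUBIC)
b=cv2.resize(s['img'][50:200,180:300],(320,400),interpolation=cv2.INTER_CUBIC)
cv2.imwrite('pics/lift.png',np.hstack([a,b])[:,:,::-1])
E
```

```text
24.2667 0.02158422046969797 [-0.3 -0.1 -1.1]
```

View pics/lift.png

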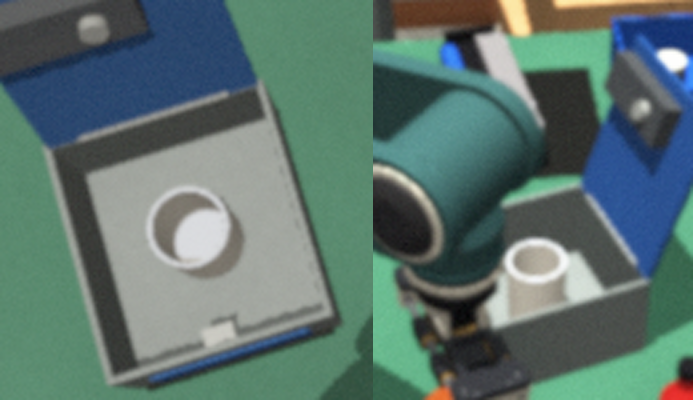

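View pics/lift_s.png

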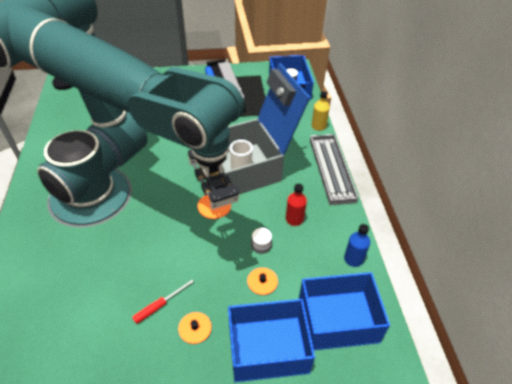

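```bash
python3 - <<'E'
from h import *
def rim(r,seed,rad,thr):
    g=cv2.cvtColor(r['img'],cv2.COLOR_RGB2GRAY); big=cv2.resize(g,None,fx=4,fy=4,interpolation=cv2.INTER_CUBIC)
    pts=[];o=(np.array(seed)+.5)*4-.5
    for a in np.arange(0,2*np.pi,.1):
        prof=[(k,float(big[int(round(o[1]+k*np.sin(a))),int(round(o[0]+k*np.cos(a)))])) for k in np.arange(rad[0]*4,rad[1]*4,.5)]
        v=np.array([p[1] for p in prof]);k=np.array([p[0] for p in prof])
        i=v.argmax(); pts.append((o+k[i]*np.array([np.cos(a),np.sin(a)])+.5)/4-.5)
    return cv2.fitEllipse(np.array(pts,np.float32)),np.array(pts)
t=snap('top');s=snap('side')
et,pt=rim(t,(170.5,195),(11,19),0); print('top',et,onz(t,*et[0],.115))
es,ps=rim(s,(241,148),(7,15),0); print('side',es,onz(s,*es[0],.115))
# world-circle fit on each
from scipy.optimize import least_squares
for r,p in((t,pt),(s,ps)):
    w=np.array([onz(r,*q,.115)[:2] for q in p]); f=least_squares(lambda c:np.hypot(*(w-c[:2]).T)-c[2],[.54,.07,.04],loss='soft_l1',f_scale=.001); print(f.x,np.abs(f.fun).mean())
print('tri',tri(t,et[0],s,es[0]))
for r,p,n in((t,pt,'t'),(s,ps,'s')):
    c=p.mean(0).astype(int);im=r['img'][c[1]-25:c[1]+25,c[0]-25:c[0]+25][:,:,::-1];im=cv2.resize(im,(400,400),interpolation=cv2.INTER_CUBIC)
    for q in p: cv2.circle(im,tuple(((q-c+25+.5)*8).astype(int)),2,(0,0,255),-1)
    cv2.imwrite(f'pics/rim{n}.png',im)
a=np.hstack([cv2.imread('pics/rimt.png'),cv2.imread('pics/rims.png')]);cv2.imwrite('pics/rim.png',a)
E
```

```text
top ((168.79383850097656, 193.9098358154297), (25.34801483154297, 28.618366241455078), 40.52405548095703) [0.54955524 0.06851689 0.115     ]
side ((240.67510986328125, 147.5123291015625), (14.28467082977295, 20.387880325317383), 89.82915496826172) [0.54705301 0.06225533 0.115     ]
[0.54986014 0.06875586 0.03435801] 0.001578968341200033
[0.54711345 0.06298648 0.03684717] 0.0008904380818595983
tri (array([0.54916405, 0.06972767, 0.10844128]), np.float64(0.002818489442715085))
```

View pics/rim.png

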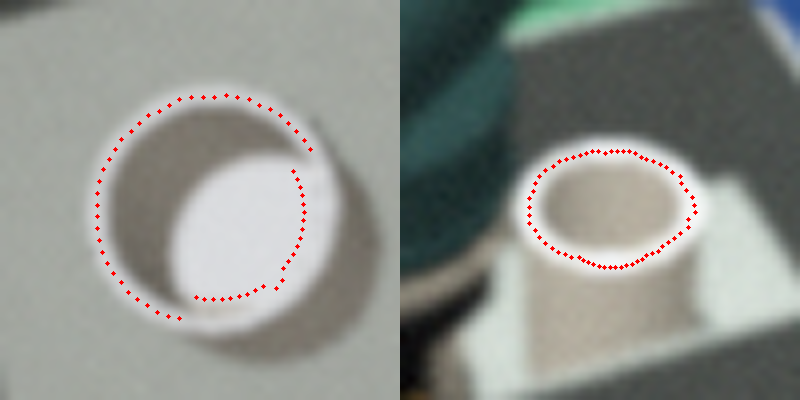

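The top fit was pulled onto the bright pot floor. I'll use the hull of the bright ring, the outer rim, instead.

```bash
python3 - <<'E'
from h import *
from scipy.optimize import least_squares
t=snap('top');s=snap('side'); ims=[]
for r,roi,thrs in((t,(148,172,192,214),(185,195,205)),(s,(225,132,258,166),(225,235,245))):
    g=cv2.cvtColor(r['img'],cv2.COLOR_RGB2GRAY)[roi[1]:roi[3],roi[0]:roi[2]]; B=cv2.resize(g,None,fx=8,fy=8,interpolation=cv2.INTER_CUBIC)
    col=cv2.resize(r['img'][roi[1]:roi[3],roi[0]:roi[2]],None,fx=8,fy=8,interpolation=cv2.INTER_CUBIC).copy()
    for th in thrs:
        cs,_=cv2.findContours((B>th).astype(np.uint8),cv2.RETR_EXTERNAL,cv2.CHAIN_APPROX_NONE)
        c=max(cs,key=cv2.contourArea);h=cv2.convexHull(c);cv2.drawContours(col,[h],-1,(255,0,0),1)
        # resample hull
        m=np.zeros(B.shape,np.uint8);cv2.fillPoly(m,[h],1);hc=cv2.findContours(m,cv2.RETR_EXTERNAL,cv2.CHAIN_APPROX_NONE)[0][0][:,0]
        p=(hc+.5)/8-.5+np.array(roi[:2]); w=np.array([onz(r,*q,.115)[:2] for q in p])
        f=least_squares(lambda c:np.hypot(*(w-c[:2]).T)-c[2],[.54,.07,.04],loss='soft_l1',f_scale=.001);print(th,f.x.round(4),np.abs(f.fun).mean().round(5))
    ims.append(cv2.resize(col,(360,360)))
cv2.imwrite('pics/rim2.png',np.hstack(ims)[:,:,::-1])
print(manip.read_clock())
E
```

```text
185 [0.548  0.066  0.0399] 0.00027
195 [0.5479 0.0658 0.039 ] 0.00025
205 [0.5377 0.0514 0.0244] 0.002
225 [0.5482 0.0601 0.0387] 0.00229
235 [0.5645 0.0612 0.0238] 0.00379
245 [0.5538 0.0632 0.0317] 0.00096
24.5667
```

View pics/rim2.png

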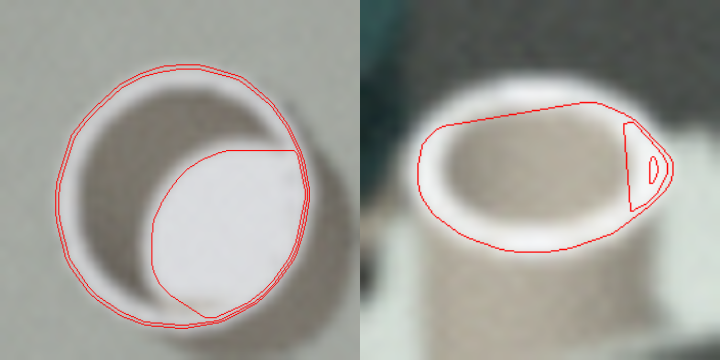

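The top rim fit gives r=39.9 mm with a 0.3 mm residual. The top and side views differ by the same bias for the cover and the pot, so I'll place by the relative offset: TCP at (0.5477, 0.0645).

```bash
python3 - <<'E'
from h import *
G=[.5477,.0645]
manip.move_to([*G,.26],down(PS))
print(manip.read_clock(),manip.read_tcp_pos(),manip.read_width(),manip.read_wrist_force().round(2))
manip.line_to([*G,.17],v=.12)
print(manip.read_clock(),manip.read_tcp_pos(),manip.read_wrist_force().round(2))
t=snap('top');s=snap('side')
a=cv2.resize(t['img'][80:260,80:260],(400,400),interpolation=cv2.INTER_CUBIC)
b=cv2.resize(s['img'][40:200,170:330],(400,400),interpolation=cv2.INTER_CUBIC)
cv2.imwrite('pics/hov.png',np.hstack([a,b])[:,:,::-1])
E
```

```text
26.05 [0.5478021  0.06366189 0.26007329] 0.021409592183246826 [-0.07 -0.02 -1.17]
26.95 [0.54804893 0.06446816 0.1708902 ] [ 0.2  -1.01 -1.97]
```

View pics/hov.png

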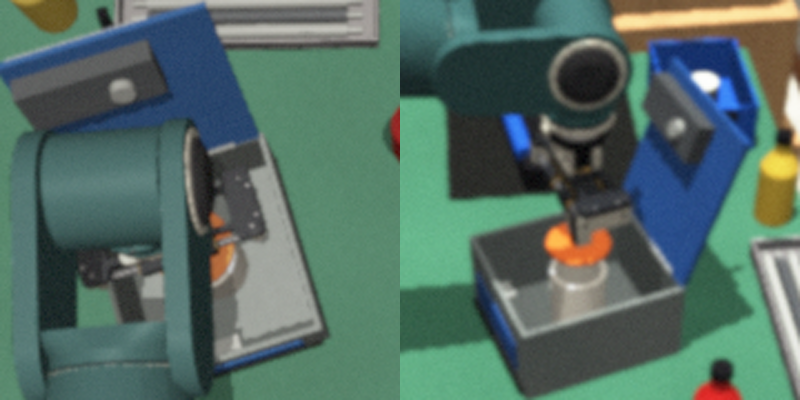

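The hatch is fully open and leaning back, and the cover is level and centred over the pot: disc at (577,243) and pot at (578,270) in the right panel. I'll lower it while watching the force.

```bash
python3 - <<'E'
from h import *
G=[.5477,.0645]
manip.line_to([*G,.140],v=.06); manip.wait(.2)
f0=manip.read_wrist_force();print(manip.read_clock(),f0.round(1),manip.read_tcp_pos().round(4))
for z in np.arange(.138,.1225,-.0015):
    manip.line_to([*G,z],v=.02); f=manip.read_wrist_force()-f0
    print(round(z,4),manip.read_tcp_pos().round(4),f.round(1))
    if f[2]>6: break
print(manip.read_clock(),manip.read_width())
s=snap('side');b=cv2.resize(s['img'][100:180,200:290],(675,600),interpolation=cv2.INTER_CUBIC);cv2.imwrite('pics/low.png',b[:,:,::-1])
E
```

```text
27.9 [-0.4 -0.2 -1.6] [0.5479 0.0645 0.1404]
0.138 [0.5476 0.0645 0.1379] [-0.7 -0.4  0.6]
0.1365 [0.5476 0.0645 0.1363] [ 0.4  0.1 -0. ]
0.135 [0.5477 0.0645 0.1349] [-0.2  0.6  0.6]
0.1335 [0.5477 0.0645 0.1334] [ 0.5  0.8 -0.4]
0.132 [0.5477 0.0645 0.1319] [0.5 0.6 0.2]
0.1305 [0.5476 0.0645 0.1304] [0.5 0.1 1.3]
0.129 [0.5476 0.0645 0.1289] [-0.1 -0.4  0.4]
0.1275 [0.5477 0.0645 0.1274] [0.3 0.8 0.5]
0.126 [0.5476 0.0645 0.1259] [0.5 0.6 0.6]
0.1245 [0.5479 0.0645 0.1251] [-1.8  0.2  6.4]
30.4 0.021543146446062193
```

View pics/low.png

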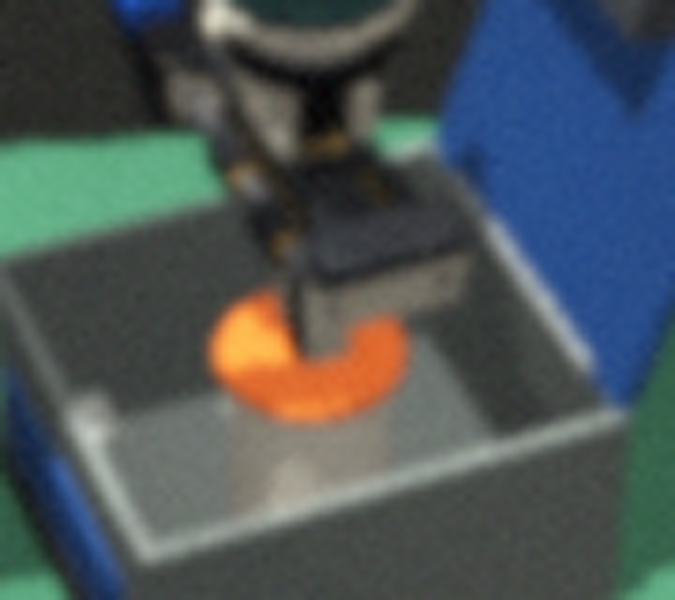

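Contact came at TCP z≈0.125, which is the seated height (0.115−0.008+0.018), with almost no side force. I'll release and check.

```bash
python3 - <<'E'
from h import *
G=[.5477,.0645]
manip.line_to([*G,.1250],v=.02)
claw.move_gripper(0.05); manip.wait(.2)
manip.line_to([*G,.26],v=.12)
manip.move_to([.42,-.25,.30],down(PS))
manip.wait(.3)
print(manip.read_clock(),manip.read_wrist_force().round(2))
t=snap('top','end_t.png');s=snap('side','end_s.png')
for nm,r,roi in(('t',t,(140,165,200,222)),('s',s,(222,125,262,170))):
    for c in blobs(r['img'],(5,110,100),(25,255,255),100,roi):
        h=cv2.convexHull(c);e=cv2.fitEllipse(h);print(nm,e,onz(r,*e[0],.120).round(4))
for (u,v) in ((170,195),): pass
a=cv2.resize(t['img'][80:260,80:260],(400,400),interpolation=cv2.INTER_CUBIC)
b=cv2.resize(s['img'][50:200,180:330],(400,400),interpolation=cv2.INTER_CUBIC)
cv2.imwrite('pics/end.png',np.hstack([a,b])[:,:,::-1])
E
```

```text
34.4417 [ 0.28 -0.41 -0.37]
t ((170.3634490966797, 194.33555603027344), (33.75291442871094, 34.40692901611328), 68.89905548095703) [0.5476 0.0634 0.12  ]
s ((240.69911193847656, 146.31997680664062), (19.509872436523438, 26.411977767944336), 87.88369750976562) [0.5472 0.063  0.12  ]
```

View pics/end.png

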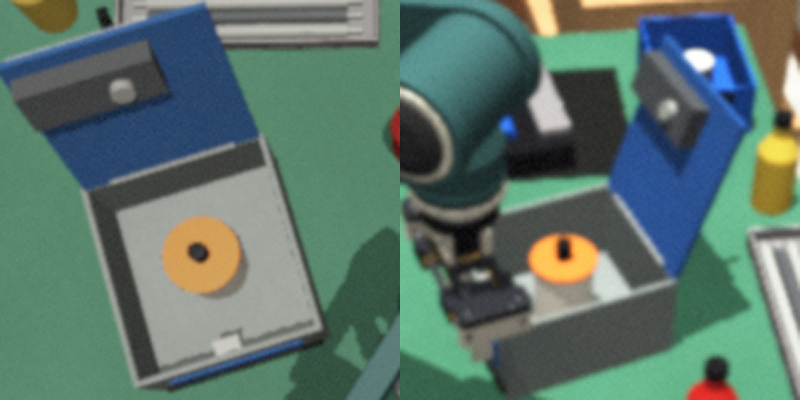

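View pics/end_t.png

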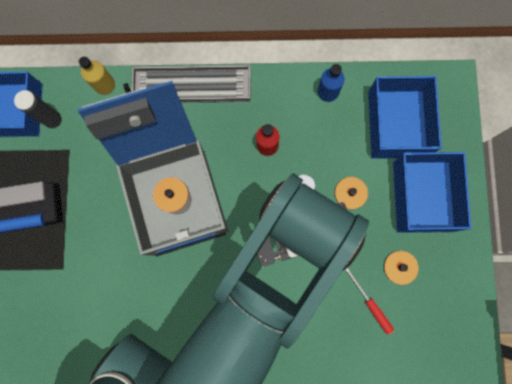

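```bash
python3 - <<'E'
from h import *
print(manip.read_clock()); print(job.hand_in())
E
```

```text
34.5417
the job is handed in; nothing more can be done
None
```

I opened the chest, set the orange cover on the white pot, and handed the job in at 34.5 s of the 72 s allowed; no verdict is reported.

- **Button and handle:** I pressed the button to its stop with about 15 N and the handle popped out. I then turned it to about 1.49 rad, just short of the stop, and the hatch swung fully open by itself.
- **Cover:** I took the leftmost of the three look-alikes, at top-view pixel (317,239). While still gripped, it touched down at the seated height with about 6 N down and less than 2 N sideways, and was then released.
- **Last checks:** In the final pictures the cover looks level on the rim, the hatch is open and the arm is clear. The red bottle is at the same pixel as at the start. The grey jar was mostly hidden behind the arm, but nothing came near it.
- **Disagreement:** The cover's offset from the pot's centre is 0.1 mm in the side view but 2.6 mm in the top view. Both are inside the 6 mm limit, and the gap is about the size of the camera calibration error.

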